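# Seat the plug-in module and hold the recessed reset of a board test fixture

## Robot

A 6-joint arm with a two-finger parallel gripper is mounted at the origin on the work surface. World frame = base frame: x ahead of the robot, y to its left, z up, the work surface at z = 0. Lengths are in m, angles in rad, forces in N, time in s.
With the tool pointing down it reaches from about 0.35 to 0.975 m from the base axis. Payload 4.9 kg.
Tool frame: the origin (TCP) lies on the centre line of the jaws, within the pads' length; the fingertips stand manip.tip_reach ahead of it and the grasp point (between the pads) is the TCP (manip.tip_reach is the distance from the TCP to the fingertips, in m); z points along the fingers, y is the line along which they close (so a half turn about z gives the same grasp; the last joint's range is limited). The gripper opens to 85 mm and grips with 20 to 120 N. Pads are 22 mm wide; open, the fingers measure 114 mm over their backs; the gripper's body (76 mm by 85 mm) begins 54 mm behind the grasp point. The pads swing forward as they close: fully open they stand 13 mm farther back than shut.
Start: joints at [-1.316, 0.053, 1.613, -0, 1.476, -0.119], TCP at [0.228, -0.582, 0.25] pointing down, gripper open.
Joint ranges: [-3.01, 3.01], [-1.01, 2.22], [0.06, 2.58], [-1.02, 4.17], [0.09, 2.62], [-3.14, 3.14]. Speed limits (rad/s): [2.57, 2.57, 3.14, 3.14, 3.14, 3.14].

## Interface

Orientations are given as a unit quaternion [w, x, y, z].
In Python, from plant import manip gives the robot as it stands. The module is installed in compiled form; this text tells all that it offers.
- The arm moves only by the tool move_arm, never from a script. Its argument "rows" is a list of rows, each a list of 7 numbers: the shift along the tool's x, y, z in cm, then the turn, a rotation vector about the tool's x, y, z in degrees, then the opening, from -1 (shut) to 1 (fully open). In form: [[tx, ty, tz, ax, ay, az, jaw], ...]. A call has 1 to 20 rows; each row shifts and turns the commanded pose from where the row before left it, along the tool's axes as they then stand; what a row does not reach is not made up. A row lasts 1/12 s, in which the tool goes at most 41.7 mm and 7.16 degrees, less where a joint would pass 70% of its speed; a pose out of reach is approached as far as the arm can. A call is refused whole if a number of a shift passes 4.17 or a number of a turn 7.16, either way. A call with a gripper value outside its range is refused whole. The fingers move at their own pace and stop on an object; the grip force is fixed at half the most. Time passes only in rows, so rows that do not move let the fingers close. It gives the time, the measured TCP pose, the force, the opening and the grip force at its end, in the units of the state.
- manip.state(): the state, without advancing time (a new reading comes with each control period).
- manip.grab_frame(name): name is "side" or "top"; returns a dict with "img" (420x560x3 uint8, blue, green, red), "mtx" (3x3 intrinsics, pixels), "k1" (the pictures are not rectified: a ray, as slopes to the right and down, at radius r is drawn at 1 + k1 r^2 times it, then the intrinsics apply), "R" (3x3) and "t" (3): a world point X has camera coordinates R X + t. Camera axes: x right, y down, z forward; pixel columns grow to the right and rows downward; lengths in m; the calibration is good to about 2 mm. A picture is of the moment at which its call begins. There is no depth.
- manip.job_done(): hands the job in; it is judged then, once.
The state is a dict: "time": time; "joint_pos": joint angles; "joint_vel": joint speeds; "joint_efforts": joint torques, N m; "tool_pos": TCP position; "tool_rot": TCP orientation; "contact_force": force on the tool from outside, world axes, zero at the start; "ft_torque": the same for the moment, N m; "gripper_width": opening from 0.0 (shut) to 1.0 (fully open); "grasp_force": force on a finger pad.
Only numpy, scipy, OpenCV 4.12 (cv2) and the standard library are available. Lean on these libraries where they do the work, as an engineer would, in place of code of your own. Each camera call takes 0.05 s, during which the arm holds its last target. There are 200 camera calls.

## Task

Load the board test fixture: put the blue plug-in module into the rectangular recess of the black fixture and press it down until its blue body is flush with the deck, and leave it seated there. Then take the yellow-handled stylus from its stand, reach it through the red-framed hole and hold the recessed reset button well down with it: finish like that, the gripper still holding the stylus and the stylus still pressing the button. Do not press the button in the blue-framed hole, and leave the other things on the table where they are.

Things in the scene. Friction and masses are not known exactly. Their poses are not given: they have to be found in the camera images.
- fixture: black test fixture, fixed to the table, 170 (its x) x 220 (its y) x 60 high; origin at the centre of its underside, z up. Its flat deck is 60 above the table. Its yaw lies within about 20 degrees of the world's. Only flat decoration under 3 high lies on the deck
- recess (a point): centre of the mouth of the rectangular recess, at deck height (60), at fixture (0, +55, 60); axes as the fixture's. The recess is 53 (fixture x) x 39 (fixture y), straight-walled with a 1.5 chamfer. Its floor is the contact bed, an aluminium plate 16 below the deck at the start
- bed (a joint): contact bed, travel in m: 0 = up (16 mm below the deck), 0.006 = fully down on its stop (22 mm below the deck). Moves only when pushed with over about 5 N (not by the module's weight) and stays there. With the module on it: bed up = blue body 6 mm proud, bed down = flush
- module: blue loose module, about 70 g: body 50 (x) x 36 (y) x 22 high; black grip rib over its middle, 12 (x) x 36 (y) x 26 high (48 in all). Origin at the centre of the underside, z up. Fits the recess with its x along the fixture's x, either way round, 1.5 play each side. Starts upright on the table left or right of the fixture, the stand on the other side
- stand: grey fixed stylus stand, 60 x 60 x 62 high, with a vertical 10 hole through its middle in which the stylus stands; origin at the centre of its underside
- stylus: reset stylus, loose, about 35 g, standing upright in the stand: white rod 6 diameter, 55 long, below a yellow round handle 18 diameter, 60 long (total 115). Origin at the rod's tip (lower end), z along the stylus towards the handle. In the stand the handle spans 62 to 122 above the table; draw it up 55 to free it
- stylus_tip (a point): lower end of the stylus rod, the same point as the stylus origin
- reset_hole (a point): centre of the mouth of the round red-framed hole, at deck height (60), at fixture (-42, -60, 60): 16 diameter, vertical. The red reset button lies 22 below the deck in it. Fingers do not fit in; the stylus rod does, with 5 play all round
- reset_button (a joint): recessed red reset button (13.6 diameter), travel in m: 0 = up (22 mm below the deck), 0.008 = fully down (30 mm below the deck). Spring: about 1.2 N to start, 4.4 N fully down; it springs back when let go. It counts as held down beyond half its travel
- other_hole (a point): centre of the blue-framed hole, at fixture (+42, -60, 60), otherwise like the red-framed one; not to be used
- other_button (a joint): blue button in the blue-framed hole, 0 = up, 0.008 = down; must stay up
- spare: spare module: same shape as the module but grey, standing left of the fixture; origin at the centre of its underside. A bystander
- screwdriver: a loose screwdriver lying beyond the fixture. A bystander
- meter: yellow hand multimeter, 150 x 75 x 32, lying at the left edge of the work area; origin at the centre of its underside. A bystander
- jar: small jar with white cap, 54 diameter, 70 high, right of the fixture. A bystander
- parts_tray: black divided tray 100 x 140 x 35 at the right edge of the work area. A bystander
Not all that is in view belongs to the job. Of the things that look like the module, take the one that is farthest to the robot's left at the start. What is shaped like the stylus but pink is not meant.

How it is judged:
By the outcome, as a careful person would: the job done as asked, in the order asked, and still so for the second after the job is handed in, while the arm keeps its last pose, push and grip.
It also fails if it takes over 72 s, if anything falls off the work surface, if the arm or the gripper's body presses on something with over 40 N, if the wrist force passes 120 N, or if a joint passes its speed limit or range.

## Working session

There is one attempt and no reset: what is moved stays moved. The work goes in short steps, Python scripts to look and compute and a tool call to move; the robot and the scene stay as the last step left them, time stands still between calls to the robot, and variables do not carry over. Pictures are saved under pics/ and viewed, at most 10 in all, crops included, and the job is handed in when it is done.

Besides the shell and the picture viewer there is one more tool, called after "Call:" by a JSON object that holds its "fn" and its "kwargs", one argument or row to a line. move_arm: Moves the arm, as the interface text tells. Its arguments: {"type":"object","properties":{"rows":{"type":"array","items":{"type":"array","items":{"type":"number"}}}},"required":["rows"]}

```bash
mkdir -p pics; cat > h.py <<'E'
import cv2, numpy as np, pickle
from plant import manip
def grab(n):
    f=manip.grab_frame(n); return f
def ray(f,u,v):
    K=np.array(f["mtx"]);d=np.array([(u-K[0,2])/K[0,0],(v-K[1,2])/K[1,1]]);s=d.copy()
    for _ in range(30): s=d/(1+f["k1"]*(s@s))
    R=np.array(f["R"]);t=np.array(f["t"]).ravel()
    return -R.T@t, R.T@np.array([s[0],s[1],1])
def onz(f,u,v,z):
    o,d=ray(f,u,v); return o+d*(z-o[2])/d[2]
def proj(f,X):
    c=np.array(f["R"])@np.array(X)+np.array(f["t"]).ravel(); s=c[:2]/c[2]; s=s*(1+f["k1"]*(s@s))
    K=np.array(f["mtx"]); return K[0,0]*s[0]+K[0,2],K[1,1]*s[1]+K[1,2]
E
python3 - <<'E'
from h import *
fs={n:grab(n) for n in("top","side")}
pickle.dump(fs,open("f0.pkl","wb"))
for n,f in fs.items():
    cv2.imwrite(f"pics/{n}0.png",cv2.resize(f["img"],(784,588)));print(n,f["mtx"],f["k1"],ray(f,280,210))
print(manip.tip_reach,manip.state())
E
```

```text
top [[490.78108129   0.         280.81613994]
 [  0.         490.78108129 215.87603101]
 [  0.           0.           1.        ]] -0.05381787633737347 (array([ 0.39962427, -0.00789695,  1.57566074]), array([ 0.12692836, -0.0081163 , -0.99195233]))
side [[434.08363607   0.         279.05743084]
 [  0.         434.08363607 210.18024843]
 [  0.           0.           1.        ]] -0.12536914319774745 (array([0.53755412, 0.96291655, 0.62836478]), array([ 0.02456402, -0.8681344 , -0.49572589]))
0.019 {'time': 0.1, 'joint_pos': array([-1.31602530e+00,  5.32771213e-02,  1.61415632e+00, -4.98978090e-06,
        1.47601311e+00, -1.18984854e-01]), 'joint_vel': array([-9.31432604e-05, -1.39620353e-03, -4.03790463e-03, -2.66610461e-04,
        1.43753793e-03, -1.51065074e-03]), 'joint_efforts': array([ 6.09298440e-04, -3.94904780e+01, -3.71361887e+01, -8.16522231e-06,
        3.93292954e-03, -4.39988014e-06]), 'tool_pos': array([ 0.22806958, -0.58133003,  0.24919466]), 'tool_rot': array([-9.24646369e-04,  9.82588611e-01,  1.85792256e-01, -6.53629357e-05]), 'contact_force': array([-0.11232199, -0.05955768, -0.07483202]), 'ft_torque': array([0.01998133, 0.02946798, 0.03854203]), 'grasp_force': 0.0, 'gripper_width': 0.9979100417576391}
```

View pics/top0.png

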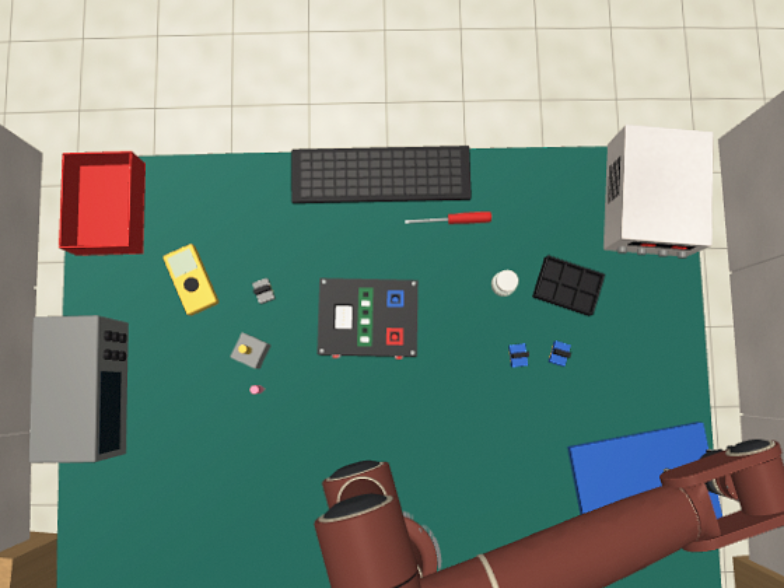

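View pics/side0.png

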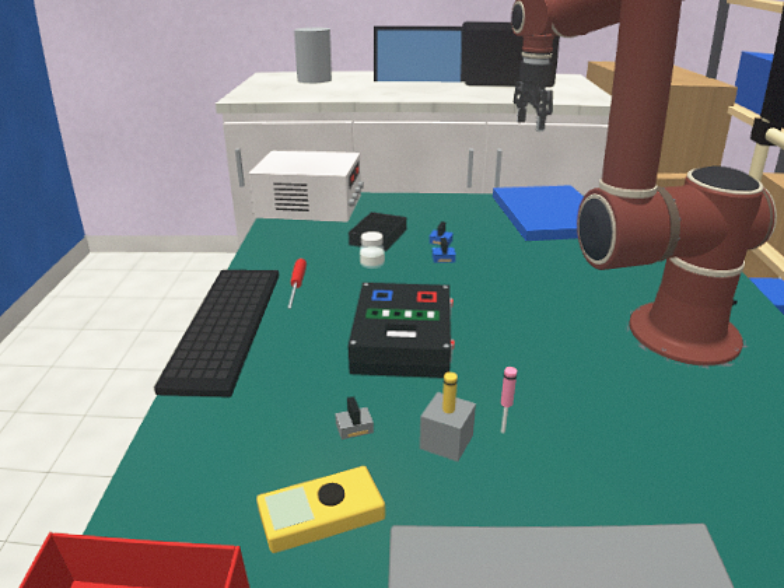

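The top view has two blue modules, at about (518,355) and (560,353) in the 784-wide picture. The left one (518,355) is the farther to the robot's left, so it is the one meant; the grey one at (263,291) is the spare. The yellow stylus stands in the stand at (243,349). The pink one at (255,390) is not meant. The fixture is at (368,318), with its recess at (344,317), the red hole at (395,336) and the blue hole at (395,298).

```bash
cat > m.py <<'E'
from h import *
fs=pickle.load(open("f0.pkl","rb"))
def blobs(m,amin=8):
    n,l,s,c=cv2.connectedComponentsWithStats(m.astype(np.uint8))
    return [(np.round(c[i],2),s[i,4],s[i,:4]) for i in range(1,n) if s[i,4]>=amin]
f=fs["top"];h=cv2.cvtColor(f["img"],cv2.COLOR_BGR2HSV);H,S,V=[h[...,i].astype(int) for i in range(3)]
def roi(m,x0,x1,y0,y1):
    z=np.zeros_like(m);z[y0:y1,x0:x1]=m[y0:y1,x0:x1];return z
blue=(H>100)&(H<130)&(S>100)&(V>60);red=((H<8)|(H>172))&(S>120)&(V>80);yel=(H>18)&(H<35)&(S>120)
print("blue",[b for b in blobs(roi(blue,210,420,180,270))])
print("red",blobs(roi(red,210,310,180,270)))
print("yel",blobs(roi(yel,150,200,220,270),4))
print("grey",blobs(roi((S<40)&(V>90),150,200,220,270),4), )
print("white",blobs(roi((S<50)&(V>110),215,310,190,265),1))
print("fixdark",blobs(roi((V<75),220,305,190,262),200))
c=cv2.resize(f["img"][190:275,155:415],(780,255),interpolation=cv2.INTER_CUBIC)
c2=cv2.resize(f["img"][235:270,355:420],(780,345),interpolation=cv2.INTER_CUBIC)
cv2.imwrite("pics/c0.png",np.vstack([c,c2[:345]]))
E
python3 m.py
```

```text
blue [(array([281.92, 213.01]), np.int32(141), array([276, 207,  13,  13], dtype=int32)), (array([399.36, 252.04]), np.int32(160), array([392, 243,  16,  19], dtype=int32)), (array([369.22, 248.6 ]), np.int32(81), array([363, 245,  13,   8], dtype=int32)), (array([370.49, 258.09]), np.int32(80), array([365, 255,  12,   8], dtype=int32))]
red [(array([281.51, 240.02]), np.int32(141), array([276, 234,  12,  13], dtype=int32)), (array([284.67, 254.89]), np.int32(9), array([283, 254,   4,   3], dtype=int32))]
yel [(array([174.27, 249.22]), np.int32(41), array([170, 246,   9,   7], dtype=int32))]
grey [(array([177.82, 249.83]), np.int32(331), array([165, 238,  26,  25], dtype=int32))]
white [(array([230.9, 200.8]), np.int32(10), array([230, 199,   3,   4], dtype=int32)), (array([295., 202.]), np.int32(9), array([294, 201,   3,   3], dtype=int32)), (array([260.77, 216.5 ]), np.int32(26), array([258, 215,   7,   4], dtype=int32)), (array([245.03, 226.1 ]), np.int32(216), array([239, 218,  13,  17], dtype=int32)), (array([260.5, 229.5]), np.int32(24), array([258, 228,   6,   4], dtype=int32)), (array([260., 242.]), np.int32(31), array([257, 240,   7,   5], dtype=int32)), (array([229.2, 250. ]), np.int32(10), array([228, 249,   4,   3], dtype=int32)), (array([294.11, 251.33]), np.int32(9), array([293, 250,   3,   4], dtype=int32)), (array([242., 254.]), np.int32(1), array([242, 254,   1,   1], dtype=int32))]
fixdark [(array([272.65, 239.33]), np.int32(990), array([227, 210,  71,  45], dtype=int32))]
```

View pics/c0.png

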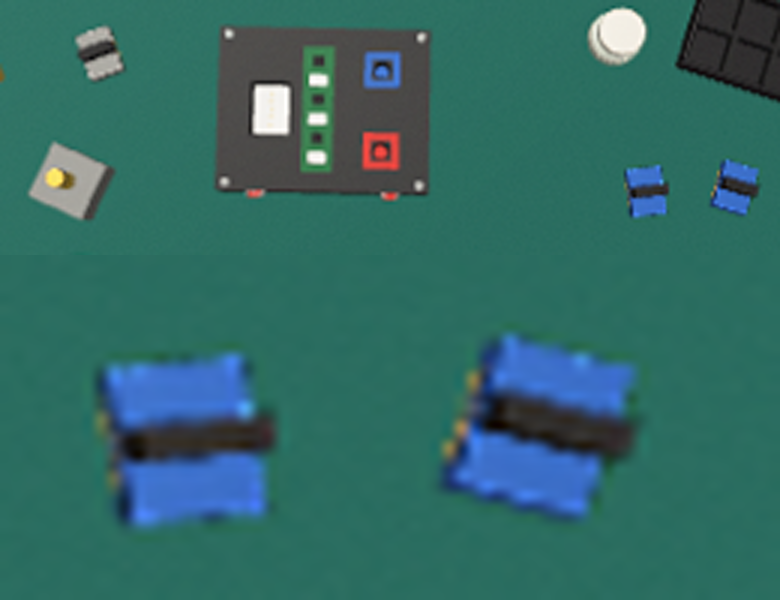

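The crop shows both blue modules clearly. The left one (lower-left in the crop, about (369.9,253) in the raw picture) is the module. Now its poses.

```bash
cat > m2.py <<'E'
from m import *
P=lambda u,v,z:onz(f,u,v,z)[:2]*1000
scr=[P(*p,60/1000) for p in [(230.9,200.8),(295,202),(229.2,250),(294.11,251.33)]]
c=np.mean(scr,0); print("screws",np.round(scr,1),c)
rd=P(281.51,240.02,.06);bl=P(281.92,213.01,.06)
print("red",rd,"blue",bl,"dist",np.linalg.norm(bl-rd), "yaw frames",np.degrees(np.arctan2(*(bl-rd)[::-1])))
e=(scr[0]+scr[1]-scr[2]-scr[3])/2; print("yaw screws x",np.degrees(np.arctan2(e[1],e[0])), end=" ")
e=(scr[0]+scr[2]-scr[1]-scr[3])/2; print("y",np.degrees(np.arctan2(-e[0],e[1])))
fx=np.array([[-42,-60],[42,-60]]+[[sx,sy] for sx,sy in [(75,100),(75,-100),(-75,100),(-75,-100)]],float)
# rigid fit: frames + screw centroid
A=np.array([[-42,-60],[42,-60],[0,0],[0,0]],float);B=np.array([rd,bl,c,c])
a0,b0=A.mean(0),B.mean(0);U,s,Vt=np.linalg.svd((A-a0).T@(B-b0));R=Vt.T@np.diag([1,np.linalg.det(Vt.T@U.T)])@U.T
t=b0-R@a0;print("yaw",np.degrees(np.arctan2(R[1,0],R[0,0])),"res",B-(A@R.T+t))
for n,p in dict(origin=(0,0),recess=(0,55),reset=(-42,-60),other=(42,-60)).items(): print(n,np.round(R@p+t,1))
m=roi(blue&(V>150),355,384,235,270);print(blobs(m),)
ys,xs=np.nonzero(m);pts=np.array([P(x,y,.022) for x,y in zip(xs,ys)],np.float32)
print("module rect",cv2.minAreaRect(pts),"mean",pts.mean(0), "V",np.percentile(V[ys,xs],[5,50,95]))
mr=roi((V<60)&(S<150),355,384,235,270);print("rib px",blobs(mr))
ys,xs=np.nonzero(mr);pts=np.array([P(x,y,.048) for x,y in zip(xs,ys)],np.float32);print("rib",cv2.minAreaRect(pts))
# handle top
yy=roi(yel&(V>190),150,200,220,270);print("handle",blobs(yy,3),[P(*b[0],.122) for b in blobs(yy,3)],np.percentile(V[roi(yel,150,200,220,270)],[10,50,90]))
g=roi((S<40)&(V>100)|yel,155,200,225,270)
ys,xs=np.nonzero(g);pts=np.array([P(x,y,.062) for x,y in zip(xs,ys)],np.float32);print("stand",cv2.minAreaRect(pts),pts.mean(0))
# side camera
f=fs["side"];h=cv2.cvtColor(f["img"],cv2.COLOR_BGR2HSV);H,S,V=[h[...,i].astype(int) for i in range(3)]
yel=(H>15)&(H<35)&(S>120);print("side yel",blobs(roi(yel,305,335,255,300)))
print("side of handle centre proj (mid height .092):",)
blue=(H>100)&(H<130)&(S>100)&(V>60);red=((H<8)|(H>172))&(S>120)&(V>80)
for n,m in(("blue",roi(blue,250,350,150,220)),("red",roi(red,280,320,195,220))):
    for b in blobs(m): print("side",n,b[0],b[1],b[2],P(*b[0],.06),P(*b[0],.022))
E
python3 m2.py | tail -n +7; python3 - <<'E'
import cv2,sys
sys.path.insert(0,'.')
E
```

```text
screws [[625.9 132.2]
 [617.7 -67.7]
 [472.7 139.2]
 [464.1 -60.9]] [545.11167182  35.72272959]
red [499.9196193  -22.80958258] blue [583.99369678 -26.05286113] dist 84.13661129176539 yaw frames -2.209171744807548
yaw screws x -2.587138993082273 y -2.4166543245495413
yaw -2.6102274142940955 res [[-0.29188329 -0.39919759]
 [-0.13065215  0.18299354]
 [ 0.21126772  0.10810202]
 [ 0.21126772  0.10810202]]
origin [544.9  35.6]
recess [547.4  90.6]
reset [500.2 -22.4]
other [584.1 -26.2]
[(array([369.46, 248.28]), np.int32(67), array([364, 245,  12,   7], dtype=int32)), (array([370.67, 258.11]), np.int32(66), array([365, 255,  12,   8], dtype=int32))]
module rect ((453.22418212890625, -303.0043029785156), (51.314781188964844, 35.265262603759766), 4.799413204193115) mean [ 454.23438 -302.8268 ] V [156.8 203.  221.6]
rib px [(array([371.13, 253.29]), np.int32(31), array([365, 252,  13,   4], dtype=int32))]
rib ((452.7856750488281, -300.74932861328125), (7.420428276062012, 37.76481246948242), 4.2564826011657715)
handle [(array([172.81, 248.81]), np.int32(26), array([170, 246,   6,   6], dtype=int32))] [array([476.89520485, 300.38937614])] [112. 245. 253.]
stand ((477.16229248046875, 299.5309753417969), (60.2030029296875, 61.071800231933594), 64.76229858398438) [476.88147 299.08893]
side yel [(array([320.7, 279.6]), np.int32(234), array([316, 265,  10,  30], dtype=int32))]
side of handle centre proj (mid height .092):
side blue [315.55 175.74] 243 [307 164  19  24] [ 462.44638633 -247.18677578] [ 457.42479848 -328.09243276]
side blue [272.5  210.55] 101 [265 207  16   8] [585.3991501  -29.01230605] [588.59799593 -95.33115177]
side red [304.54 211.58] 89 [298 208  14   8] [501.0915807  -25.66138509] [498.65375142 -91.75619335]
```

Call:
{"fn": "move_arm", "kwargs": {
  "rows": [
    [0,0,0,0,0,-6.65,1],
    [0,0,0,0,0,-6.65,1],
    [0,0,0,0,0,-6.65,1],
    [0,0,0,0,0,-6.65,1],
    [0,0,0,0,0,-6.65,1],
    [0,0,0,0,0,-6.65,1],
    [0,0,0,0,0,-6.65,1],
    [0,0,0,0,0,-6.65,1],
    [0,0,0,0,0,-6.65,1],
    [0,0,0,0,0,-6.65,1],
    [0,0,0,0,0,-6.6,1],
    [2.9,2.74,0,0,0,0,1],
    [2.9,2.74,0,0,0,0,1],
    [2.9,2.74,0,0,0,0,1],
    [2.9,2.74,0,0,0,0,1],
    [2.9,2.74,0,0,0,0,1],
    [2.9,2.74,0,0,0,0,1],
    [2.9,2.74,0,0,0,0,1],
    [2.9,2.74,0,0,0,0,1],
    [2.9,2.74,0,0,0,0,1]
  ]
}}

```text
time: 1.77
tool_pos: [0.4541, -0.3003, 0.2499]
tool_rot: [-0.0, 0.679, 0.734, -0.0]
contact_force: [0.2, -1.0, -0.6]
gripper_width: 1.002
grasp_force: 0.0
```

```bash
cat > go.py <<'E'
import sys
from h import *
from scipy.spatial.transform import Rotation as Ro
def go(x,y,z,psi):
    s=manip.state();q=s["tool_rot"];R=Ro.from_quat([q[1],q[2],q[3],q[0]])
    p=np.radians(psi);T=np.array([[np.cos(p),np.sin(p),0],[np.sin(p),-np.cos(p),0],[0,0,-1]])
    d=np.array([x,y,z])/1000-s["tool_pos"]
    rv=(R.inv()*Ro.from_matrix(T)).as_rotvec(degrees=True)
    X=R.as_matrix()[:,0]
    print("t",s["time"],"pos",np.round(s["tool_pos"]*1000,1),"psi",np.round(np.degrees(np.arctan2(X[1],X[0])),2))
    print("shift cm NOW-frame",np.round(R.inv().apply(d)*100,2),"TARGET-frame",np.round(T.T@d*100,2),"turn",np.round(rv,2))
    print("F",np.round(s["contact_force"],1),"w",round(s["gripper_width"]*85,1),"g",round(s["grasp_force"],1))
go(*map(float,sys.argv[1:5]))
E
python3 go.py 453.3 -302.5 46 94.5
```

```text
t 1.7667 pos [ 454.1 -300.3  249.9] psi 94.51
shift cm NOW-frame [-0.22 -0.1  20.39] TARGET-frame [-0.21 -0.1  20.39] turn [-0.02 -0.02  0.01]
F [ 0.2 -1.  -0.6] w 85.2 g 0.0
```

Call:
{"fn": "move_arm", "kwargs": {
  "rows": [
    [-0.1,-0.1,3,0,0,0,1],
    [0,0,3,0,0,0,1],
    [0,0,3,0,0,0,1],
    [0,0,3,0,0,0,1],
    [0,0,3,0,0,0,1],
    [0,0,2,0,0,0,1],
    [0,0,1.4,0,0,0,1],
    [0,0,0,0,0,0,1],
    [0,0,0,0,0,0,1],
    [0,0,0,0,0,0,1]
  ]
}}

```text
time: 2.6
tool_pos: [0.4531, -0.3038, 0.0674]
tool_rot: [0.001, 0.679, 0.734, 0.0]
contact_force: [-0.3, -0.6, 0.2]
gripper_width: 1.001
grasp_force: 0.0
```

```bash
python3 go.py 453.3 -302.5 46 94.5
```

```text
t 2.6 pos [ 453.1 -303.8   67.4] psi 94.52
shift cm NOW-frame [0.13 0.03 2.13] TARGET-frame [0.13 0.03 2.14] turn [0.06 0.06 0.02]
F [-0.3 -0.6  0.2] w 85.1 g 0.0
```

Call:
{"fn": "move_arm", "kwargs": {
  "rows": [
    [0.13,0,1.1,0,0,0,1],
    [0,0,1.0,0,0,0,1],
    [0,0,0,0,0,0,0.2],
    [0,0,0,0,0,0,-0.3],
    [0,0,0,0,0,0,-0.5],
    [0,0,0,0,0,0,-1],
    [0,0,0,0,0,0,-1],
    [0,0,0,0,0,0,-1],
    [0,0,0,0,0,0,-1],
    [0,0,0,0,0,0,-1],
    [0,0,0,0,0,0,-1],
    [0,0,0,0,0,0,-1]
  ]
}}

```text
time: 3.6
tool_pos: [0.4528, -0.3023, 0.0458]
tool_rot: [0.0, 0.679, 0.734, 0.0]
contact_force: [-0.1, -0.0, 2.2]
gripper_width: 0.127
grasp_force: 60.1
```

```bash
python3 go.py 453.3 -302.5 46 94.5
```

```text
t 3.6 pos [ 452.8 -302.3   45.8] psi 94.52
shift cm NOW-frame [-0.03  0.04 -0.02] TARGET-frame [-0.03  0.04 -0.02] turn [0.04 0.04 0.02]
F [-0.1 -0.   2.2] w 10.8 g 60.1
```

Call:
{"fn": "move_arm", "kwargs": {
  "rows": [
    [0,0,-2,0,0,0,-1],
    [0,0,-3,0,0,0,-1],
    [0,0,-3,0,0,0,-1],
    [0,0,-3,0,0,0,-1],
    [0,0,-1,0,0,3.5,-1],
    [0,0,0,0,0,3.5,-1],
    [3.3,0.65,0,0,0,0,-1],
    [3.3,0.65,0,0,0,0,-1],
    [3.3,0.65,0,0,0,0,-1],
    [3.3,0.65,0,0,0,0,-1],
    [3.3,0.65,0,0,0,0,-1],
    [3.3,0.65,0,0,0,0,-1],
    [3.3,0.65,0,0,0,0,-1],
    [3.3,0.65,0,0,0,0,-1],
    [3.3,0.65,0,0,0,0,-1],
    [3.3,0.65,0,0,0,0,-1],
    [3.3,0.65,0,0,0,0,-1],
    [3,0.6,0,0,0,0,-1],
    [0,0,0,0,0,0,-1],
    [0,0,0,0,0,0,-1]
  ]
}}

```text
time: 5.27
tool_pos: [0.5465, 0.0886, 0.1646]
tool_rot: [-0.0, 0.721, 0.693, -0.001]
contact_force: [0.1, -0.2, -0.1]
gripper_width: 0.123
grasp_force: 59.8
```

```bash
python3 go.py 547.4 90.6 115 87.5; python3 - <<'E'
from h import *
fs={n:grab(n) for n in("top","side")}
pickle.dump(fs,open("f1.pkl","wb"))
a=cv2.resize(fs["top"]["img"][185:275,215:320],(420,360),interpolation=cv2.INTER_CUBIC)
b=cv2.resize(fs["side"]["img"][170:280,235:340],(344,360),interpolation=cv2.INTER_CUBIC)
cv2.imwrite("pics/c1.png",np.hstack([a,b]))
E
```

```text
t 5.2667 pos [546.5  88.6 164.6] psi 87.69
shift cm NOW-frame [0.21 0.09 4.96] TARGET-frame [0.21 0.08 4.96] turn [-0.08  0.03  0.19]
F [ 0.1 -0.2 -0.1] w 10.5 g 59.8
```

View pics/c1.png

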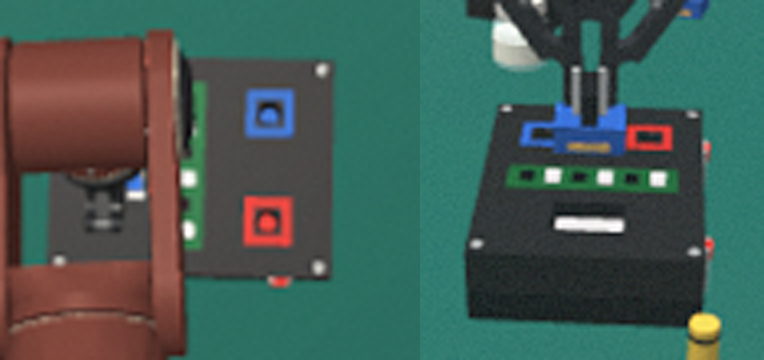

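The top view is blocked by the arm. The side view shows the module held level above the recess (module front at about (590,140) in the crop, recess at (590,222)). I'll lower it to just above the deck and compare the two in the side view.

Call:
{"fn": "move_arm", "kwargs": {
  "rows": [
    [0.2,0.08,2,0,0,0.2,-1],
    [0,0,2,0,0,0,-1],
    [0,0,1.3,0,0,0,-1],
    [0,0,0,0,0,0,-1],
    [0,0,0,0,0,0,-1],
    [0,0,0,0,0,0,-1]
  ]
}}

```text
time: 5.87
tool_pos: [0.5484, 0.0887, 0.1132]
tool_rot: [0.0, 0.724, 0.69, 0.0]
contact_force: [-0.2, 0.4, 0.1]
gripper_width: 0.128
grasp_force: 59.7
```

```bash
python3 go.py 547.4 90.6 111 87.5; python3 - <<'E'
from h import *
f=grab("side");pickle.dump(f,open("f2.pkl","wb"))
h=cv2.cvtColor(f["img"],cv2.COLOR_BGR2HSV);H,S,V=[h[...,i].astype(int) for i in range(3)]
m=((H>100)&(H<130)&(S>100)&(V>40)).astype(np.uint8);m[:215]=0;m[260:]=0
n,l,s,c=cv2.connectedComponentsWithStats(m)
for i in range(1,n):
    if s[i,4]>20: print(c[i],s[i])
z=0.065; o=np.array([547.4,90.6])+[1.3,-2.9]; p=np.radians(-2.5);R=np.array([[np.cos(p),-np.sin(p)],[np.sin(p),np.cos(p)]])
for zz in(.065,.087):
  print(zz,[np.round(proj(f,[*((o+R@np.array(q))/1000),zz]),1) for q in((-25,18),(25,18),(-25,-18),(25,-18))])
cv2.imwrite("pics/c2.png",cv2.resize(f["img"][205:260,245:325],(800,550),interpolation=cv2.INTER_CUBIC))
E
```

```text
t 5.8667 pos [548.4  88.7 113.2] psi 87.27
shift cm NOW-frame [ 0.18 -0.1   0.22] TARGET-frame [ 0.18 -0.1   0.22] turn [ 0.07 -0.   -0.23]
F [-0.2  0.4  0.1] w 10.9 g 59.7
[  3.30645161 218.14516129] [  0 215  11  11  62]
[285.71604938 227.87654321] [274 219  23  17 243]
0.065 [array([295.9, 237.6]), array([274.7, 236.8]), array([296.4, 229.5]), array([275.9, 228.8])]
0.087 [array([296. , 229.8]), array([274.6, 229. ]), array([296.6, 221.8]), array([275.9, 221. ])]
```

View pics/c2.png

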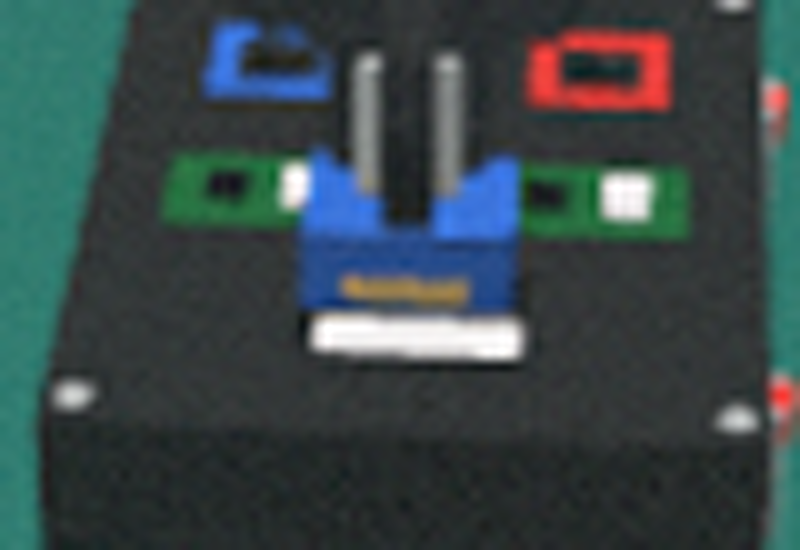

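Call:
{"fn": "move_arm", "kwargs": {
  "rows": [
    [0.2,-0.07,0.2,0,0,-0.2,-1],
    [0,0,0,0,0,0,-1],
    [0,0,0,0,0,0,-1],
    [0,0,0,0,0,0,-1],
    [0,0,0,0,0,0,-1]
  ]
}}

```text
time: 6.33
tool_pos: [0.5473, 0.0914, 0.1106]
tool_rot: [0.0, 0.722, 0.692, 0.0]
contact_force: [0.3, -0.0, -0.5]
gripper_width: 0.123
grasp_force: 59.7
```

```bash
python3 go.py 547.4 90.9 104 87.5; python3 - <<'E'
from h import *
fr=[grab("side") for _ in range(3)]
f=fr[0];f["img"]=np.mean([g["img"] for g in fr],0).astype(np.uint8);pickle.dump(f,open("f3.pkl","wb"))
I=f["img"].astype(int)
print("col 277..294 mean rows"); 
for r in range(224,246): print(r,I[r,280:283].mean(0).round(),I[r,288:291].mean(0).round())
print("row 229-233 cols L",[ (c,I[230:234,c,0].mean().round(),I[237:239,c,1].mean().round()) for c in list(range(271,279))+list(range(292,300))])
E
python3 go.py 547.4 90.9 104 87.5
```

```text
t 6.3333 pos [547.3  91.4 110.6] psi 87.53
shift cm NOW-frame [-0.05  0.01  0.66] TARGET-frame [-0.05  0.01  0.66] turn [ 0.02 -0.    0.03]
F [ 0.3 -0.  -0.5] w 10.5 g 59.7
col 277..294 mean rows
224 [167. 130. 109.] [ 96. 100.  96.]
225 [168. 122.  97.] [95. 95. 91.]
226 [199. 116.  70.] [131.  86.  64.]
227 [224. 117.  58.] [185.  98.  51.]
228 [225. 118.  60.] [183.  99.  53.]
229 [206. 109.  56.] [184.  99.  53.]
230 [136.  76.  41.] [174.  95.  52.]
231 [137.  75.  40.] [133.  72.  38.]
232 [138.  75.  39.] [135.  73.  38.]
233 [132.  78.  46.] [139.  73.  34.]
234 [107. 105. 109.] [124.  99. 106.]
235 [ 66. 130. 160.] [ 73. 138. 171.]
236 [109. 118. 133.] [ 85. 109. 128.]
237 [201. 174. 163.] [170. 152. 145.]
238 [244. 245. 248.] [239. 239. 240.]
239 [229. 230. 232.] [237. 238. 240.]
240 [125. 124. 125.] [173. 173. 175.]
241 [48. 47. 43.] [44. 43. 37.]
242 [54. 54. 50.] [52. 51. 49.]
243 [56. 56. 52.] [55. 55. 51.]
244 [54. 54. 49.] [55. 54. 51.]
245 [56. 55. 51.] [55. 55. 50.]
row 229-233 cols L [(271, np.float64(55.0), np.float64(53.0)), (272, np.float64(54.0), np.float64(54.0)), (273, np.float64(54.0), np.float64(55.0)), (274, np.float64(51.0), np.float64(46.0)), (275, np.float64(99.0), np.float64(38.0)), (276, np.float64(137.0), np.float64(159.0)), (277, np.float64(134.0), np.float64(218.0)), (278, np.float64(134.0), np.float64(212.0)), (292, np.float64(146.0), np.float64(180.0)), (293, np.float64(150.0), np.float64(178.0)), (294, np.float64(152.0), np.float64(180.0)), (295, np.float64(159.0), np.float64(184.0)), (296, np.float64(133.0), np.float64(167.0)), (297, np.float64(58.0), np.float64(102.0)), (298, np.float64(51.0), np.float64(46.0)), (299, np.float64(54.0), np.float64(54.0))]
t 6.4833 pos [547.2  91.3 110.4] psi 87.52
shift cm NOW-frame [-0.04  0.02  0.64] TARGET-frame [-0.04  0.02  0.64] turn [0.01 0.   0.02]
F [-0.3  0.1 -0.7] w 10.6 g 59.7
```

Call:
{"fn": "move_arm", "kwargs": {
  "rows": [
    [0,0,0.3,0,0,0,-1],
    [0,0,0.2,0,0,0,-1],
    [0,0,0.1,0,0,0,-1],
    [0,0,0.1,0,0,0,-1],
    [0,0,0,0,0,0,-1],
    [0,0,0,0,0,0,-1]
  ]
}}

```text
time: 6.98
tool_pos: [0.5472, 0.0913, 0.1032]
tool_rot: [-0.0, 0.722, 0.692, -0.0]
contact_force: [0.3, -0.3, -0.7]
gripper_width: 0.123
grasp_force: 59.7
```

```bash
python3 go.py 547.4 90.9 91 87.5
```

```text
t 6.9833 pos [547.2  91.3 103.2] psi 87.52
shift cm NOW-frame [-0.03  0.03  1.22] TARGET-frame [-0.03  0.03  1.22] turn [-0.01  0.    0.02]
F [ 0.3 -0.3 -0.7] w 10.4 g 59.7
```

It has gone below deck level with no contact force, so it is in the recess. I'll lower it to just above the bed.

Call:
{"fn": "move_arm", "kwargs": {
  "rows": [
    [0,0,0.2,0,0,0,-1],
    [0,0,0.2,0,0,0,-1],
    [0,0,0.2,0,0,0,-1],
    [0,0,0.2,0,0,0,-1],
    [0,0,0.2,0,0,0,-1],
    [0,0,0.1,0,0,0,-1],
    [0,0,0,0,0,0,-1],
    [0,0,0,0,0,0,-1]
  ]
}}

```text
time: 7.65
tool_pos: [0.5472, 0.0913, 0.0922]
tool_rot: [-0.0, 0.722, 0.692, -0.0]
contact_force: [1.3, 0.7, -0.1]
gripper_width: 0.127
grasp_force: 59.7
```

```bash
python3 go.py 547.4 90.9 83.8 87.5
```

```text
t 7.65 pos [547.2  91.3  92.2] psi 87.52
shift cm NOW-frame [-0.04  0.03  0.84] TARGET-frame [-0.04  0.03  0.84] turn [-0.01  0.    0.02]
F [ 1.3  0.7 -0.1] w 10.8 g 59.7
```

Inside, nearly free. Pressing down.

Call:
{"fn": "move_arm", "kwargs": {
  "rows": [
    [0,0,0.15,0,0,0,-1],
    [0,0,0.15,0,0,0,-1],
    [0,0,0.15,0,0,0,-1],
    [0,0,0.15,0,0,0,-1],
    [0,0,0.1,0,0,0,-1],
    [0,0,0.1,0,0,0,-1],
    [0,0,0.05,0,0,0,-1],
    [0,0,0,0,0,0,-1],
    [0,0,0,0,0,0,-1]
  ]
}}

```text
time: 8.4
tool_pos: [0.5475, 0.0913, 0.0839]
tool_rot: [0.0, 0.722, 0.692, 0.0]
contact_force: [0.1, 1.0, 3.9]
gripper_width: 0.125
grasp_force: 60.5
```

```bash
python3 go.py 547.4 90.9 83.8 87.5
```

```text
t 8.4 pos [547.5  91.3  83.9] psi 87.51
shift cm NOW-frame [-0.04 -0.01  0.01] TARGET-frame [-0.04 -0.01  0.01] turn [ 0.04 -0.    0.01]
F [0.1 1.  3.9] w 10.6 g 60.5
```

Call:
{"fn": "move_arm", "kwargs": {
  "rows": [
    [0,0,0.05,0,0,0,-1],
    [0,0,0.05,0,0,0,-1],
    [0,0,0,0,0,0,-1]
  ]
}}

```text
time: 8.65
tool_pos: [0.5475, 0.0913, 0.0837]
tool_rot: [0.0, 0.722, 0.692, 0.0]
contact_force: [-3.3, -0.0, 7.3]
gripper_width: 0.128
grasp_force: 61.1
```

```bash
python3 go.py 547.4 90.9 83.8 87.5
```

```text
t 8.65 pos [547.5  91.3  83.7] psi 87.52
shift cm NOW-frame [-0.04 -0.01 -0.01] TARGET-frame [-0.04 -0.01 -0.01] turn [ 0.02 -0.    0.02]
F [-3.3 -0.   7.3] w 10.8 g 61.1
```

Call:
{"fn": "move_arm", "kwargs": {
  "rows": [
    [0,0,0.1,0,0,0,-1],
    [0,0,0.1,0,0,0,-1],
    [0,0,0,0,0,0,-1],
    [0,0,0,0,0,0,-1]
  ]
}}

```text
time: 8.98
tool_pos: [0.5477, 0.0913, 0.0836]
tool_rot: [-0.0, 0.722, 0.692, -0.0]
contact_force: [-8.6, -1.5, 18.8]
gripper_width: 0.126
grasp_force: 62.4
```

```bash
python3 go.py 547.4 90.9 83.8 87.5
```

```text
t 8.9833 pos [547.7  91.3  83.6] psi 87.53
shift cm NOW-frame [-0.04 -0.03 -0.02] TARGET-frame [-0.04 -0.03 -0.02] turn [-0.02  0.01  0.03]
F [-8.6 -1.5 18.8] w 10.7 g 62.4
```

The bed is on its stop: 19 N with no further travel. Releasing and rising.

Call:
{"fn": "move_arm", "kwargs": {
  "rows": [
    [0,0,-0.25,0,0,0,-1],
    [0,0,0,0,0,0,-0.5],
    [0,0,0,0,0,0,0],
    [0,0,0,0,0,0,0],
    [0,0,0,0,0,0,0],
    [0,0,-1,0,0,0,0],
    [0,0,-2,0,0,0,0],
    [0,0,-3,0,0,0,0],
    [0,0,-3,0,0,0,0],
    [0,0,-3,0,0,0,0],
    [0,0,0,0,0,0,0]
  ]
}}

```text
time: 9.9
tool_pos: [0.551, 0.0914, 0.2119]
tool_rot: [0.004, 0.722, 0.692, 0.005]
contact_force: [0.4, -0.2, 0.3]
gripper_width: 0.504
grasp_force: 0.0
```

```bash
python3 go.py 477 299.5 201 87.5; python3 - <<'E'
from h import *
f=grab("side");pickle.dump(f,open("f4.pkl","wb"))
cv2.imwrite("pics/c4.png",cv2.resize(f["img"][200:265,240:330],(800,578),interpolation=cv2.INTER_CUBIC))
E
```

```text
t 9.9 pos [551.   91.4 211.9] psi 87.52
shift cm NOW-frame [20.46 -8.3   1.  ] TARGET-frame [20.46 -8.3   1.09] turn [ 0.75 -0.06  0.02]
F [ 0.4 -0.2  0.3] w 42.8 g 0.0
```

View pics/c4.png

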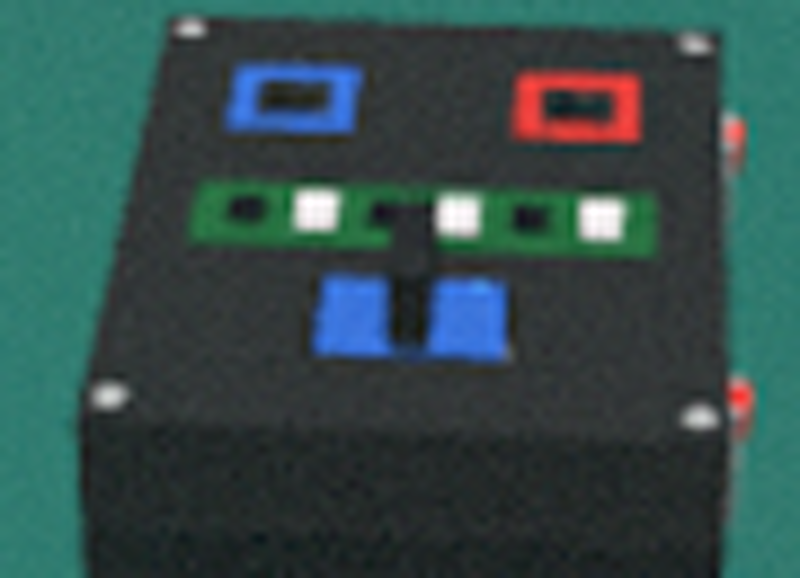

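The module is seated flush (blue at (410,318) in the crop, level with the deck). On to the stylus.

Call:
{"fn": "move_arm", "kwargs": {
  "rows": [
    [2.92,-1.18,0,0,0,0,0],
    [2.92,-1.18,0,0,0,0,0],
    [2.92,-1.18,0,0,0,0,0],
    [2.92,-1.18,0,0,0,0,0],
    [2.92,-1.18,0,0,0,0,0],
    [2.92,-1.18,0,0,0,0,0],
    [2.92,-1.18,0,0,0,0,0],
    [0,0,0,0,0,0,0],
    [0,0,0,0,0,0,0],
    [0,0,0,0,0,0,0],
    [0,0,0,0,0,0,0]
  ]
}}

```text
time: 10.87
tool_pos: [0.4737, 0.2981, 0.2027]
tool_rot: [-0.0, 0.723, 0.691, -0.001]
contact_force: [-0.3, -0.3, -0.1]
gripper_width: 0.498
grasp_force: 0.0
```

```bash
python3 go.py 477 299.8 95 87.5;  python3 - <<'E'
from h import *
f=pickle.load(open("f0.pkl","rb"))["top"];print(onz(f,182,278.6,.115))
E
```

```text
t 10.8667 pos [473.7 298.1 202.7] psi 87.45
shift cm NOW-frame [ 0.19  0.33 10.77] TARGET-frame [ 0.18  0.33 10.77] turn [-0.04  0.04 -0.05]
F [-0.3 -0.3 -0.1] w 42.3 g 0.0
[0.38859559 0.27462325 0.115     ]
```

Call:
{"fn": "move_arm", "kwargs": {
  "rows": [
    [0.18,0.33,2,0,0,0,0],
    [0,0,3,0,0,0,0],
    [0,0,3,0,0,0,0],
    [0,0,2,0,0,0,0],
    [0,0,0.75,0,0,0,0],
    [0,0,0,0,0,0,0],
    [0,0,0,0,0,0,0],
    [0,0,0,0,0,0,0]
  ]
}}

```text
time: 11.53
tool_pos: [0.4784, 0.3009, 0.0979]
tool_rot: [0.001, 0.722, 0.691, 0.002]
contact_force: [0.1, -0.4, 0.3]
gripper_width: 0.498
grasp_force: 0.0
```

```bash
python3 go.py 477 299.8 95 87.5
```

```text
t 11.5333 pos [478.4 300.9  97.9] psi 87.48
shift cm NOW-frame [-0.12 -0.14  0.29] TARGET-frame [-0.12 -0.14  0.29] turn [ 0.17 -0.09 -0.02]
F [ 0.1 -0.4  0.3] w 42.3 g 0.0
```

Call:
{"fn": "move_arm", "kwargs": {
  "rows": [
    [-0.1,-0.1,0.2,0,0,0,0],
    [0,0,0,0,0,0,-0.3],
    [0,0,0,0,0,0,-0.4],
    [0,0,0,0,0,0,-0.6],
    [0,0,0,0,0,0,-1],
    [0,0,0,0,0,0,-1],
    [0,0,0,0,0,0,-1],
    [0,0,0,0,0,0,-1],
    [0,0,0,0,0,0,-1],
    [0,0,0,0,0,0,-1]
  ]
}}

```text
time: 12.37
tool_pos: [0.4763, 0.3, 0.0946]
tool_rot: [0.0, 0.722, 0.692, 0.0]
contact_force: [-0.8, -0.0, 5.1]
gripper_width: 0.194
grasp_force: 58.4
```

```bash
python3 go.py 477 299.8 165 87.5
```

```text
t 12.3667 pos [476.3 300.   94.6] psi 87.52
shift cm NOW-frame [-0.01  0.08 -7.04] TARGET-frame [-0.02  0.07 -7.04] turn [ 0.04 -0.03  0.02]
F [-0.8 -0.   5.1] w 16.5 g 58.4
```

Call:
{"fn": "move_arm", "kwargs": {
  "rows": [
    [0,0,-0.5,0,0,0,-1],
    [0,0,-1.5,0,0,0,-1],
    [0,0,-2,0,0,0,-1],
    [0,0,-2,0,0,0,-1],
    [0,0,-2,0,0,0,-1],
    [0,0,-2,0,0,0,-1],
    [0,0,-1,0,0,0,-1],
    [-2.9,0.34,0,0,0,0,-1],
    [-2.9,0.34,0,0,0,0,-1],
    [-2.9,0.34,0,0,0,0,-1],
    [-2.9,0.34,0,0,0,0,-1],
    [-2.9,0.34,0,0,0,0,-1],
    [-2.9,0.34,0,0,0,0,-1],
    [-2.9,0.34,0,0,0,0,-1],
    [-2.9,0.34,0,0,0,0,-1],
    [-2.9,0.34,0,0,0,0,-1],
    [-2.9,0.34,0,0,0,0,-1],
    [-2.9,0.34,0,0,0,0,-1],
    [0,0,0,0,0,0,-1],
    [0,0,0,0,0,0,-1]
  ]
}}

```text
time: 14.03
tool_pos: [0.499, -0.0216, 0.203]
tool_rot: [-0.001, 0.723, 0.691, -0.0]
contact_force: [-0.4, 1.1, -0.8]
gripper_width: 0.192
grasp_force: 59.0
```

```bash
python3 go.py 500.2 -22.4 155 87.5;python3 - <<'E'
from h import *
f=grab("side");pickle.dump(f,open("f5.pkl","wb"))
s=manip.state();p=s["tool_pos"]
for k in(-.0876,-.0326,.027):print(k,np.round(proj(f,p+[0.0013,-.0029,k]),1))
cv2.imwrite("pics/c5.png",cv2.resize(f["img"][110:250,240:360],(514,600),interpolation=cv2.INTER_CUBIC))
E
python3 go.py 500.2 -22.4 155 87.5
```

```text
t 14.0333 pos [499.  -21.6 203. ] psi 87.35
shift cm NOW-frame [-0.07  0.13  4.8 ] TARGET-frame [-0.07  0.12  4.8 ] turn [-0.08 -0.03 -0.15]
F [-0.4  1.1 -0.8] w 16.4 g 59.0
-0.0876 [305.4 193.2]
-0.0326 [306.  173.7]
0.027 [306.7 151.4]
t 14.0833 pos [499.  -20.7 203. ] psi 87.44
shift cm NOW-frame [-0.17  0.13  4.8 ] TARGET-frame [-0.16  0.13  4.8 ] turn [-0.07 -0.04 -0.06]
F [-0.3 -0.5 -0. ] w 16.4 g 59.0
```

View pics/c5.png

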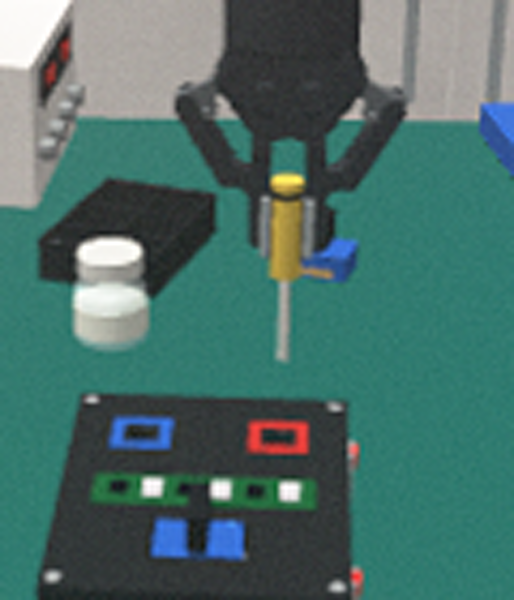

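The stylus hangs straight, with its tip at (283,360) in the crop, as predicted, above the red-framed hole at (278,437). I'll align and lower it to just above the deck.

Call:
{"fn": "move_arm", "kwargs": {
  "rows": [
    [-0.15,0.13,1.5,0,0,0,-1],
    [0,0,2,0,0,0,-1],
    [0,0,1,0,0,0,-1],
    [0,0,0.4,0,0,0,-1],
    [0,0,0,0,0,0,-1],
    [0,0,0,0,0,0,-1],
    [0,0,0,0,0,0,-1],
    [0,0,0,0,0,0,-1]
  ]
}}

```text
time: 14.75
tool_pos: [0.5014, -0.0221, 0.156]
tool_rot: [0.001, 0.722, 0.692, 0.001]
contact_force: [-0.4, -0.3, -0.6]
gripper_width: 0.195
grasp_force: 59.0
```

```bash
python3 go.py 500.2 -22.4 150 87.5;python3 - <<'E'
from h import *
f=grab("side");pickle.dump(f,open("f6.pkl","wb"))
s=manip.state();p=s["tool_pos"]
print(np.round(proj(f,p+[0.0013,-.0029,-.0876]),1),"hole",np.round(proj(f,[.5015,-.0253,.06]),1))
a=cv2.resize(f["img"][170:230,270:340],(700,600),interpolation=cv2.INTER_CUBIC)
cv2.imwrite("pics/c6.png",a)
E
python3 go.py 500.2 -22.4 150 87.5
```

```text
t 14.75 pos [501.4 -22.1 156. ] psi 87.53
shift cm NOW-frame [-0.04 -0.12  0.6 ] TARGET-frame [-0.04 -0.11  0.6 ] turn [0.12 0.02 0.03]
F [-0.4 -0.3 -0.6] w 16.6 g 59.0
[304.1 208.9] hole [304.4 211.6]
t 14.8 pos [501.3 -22.1 155.9] psi 87.53
shift cm NOW-frame [-0.03 -0.11  0.59] TARGET-frame [-0.03 -0.11  0.59] turn [0.11 0.01 0.03]
F [ 0.1 -0.  -0. ] w 16.5 g 59.0
```

View pics/c6.png

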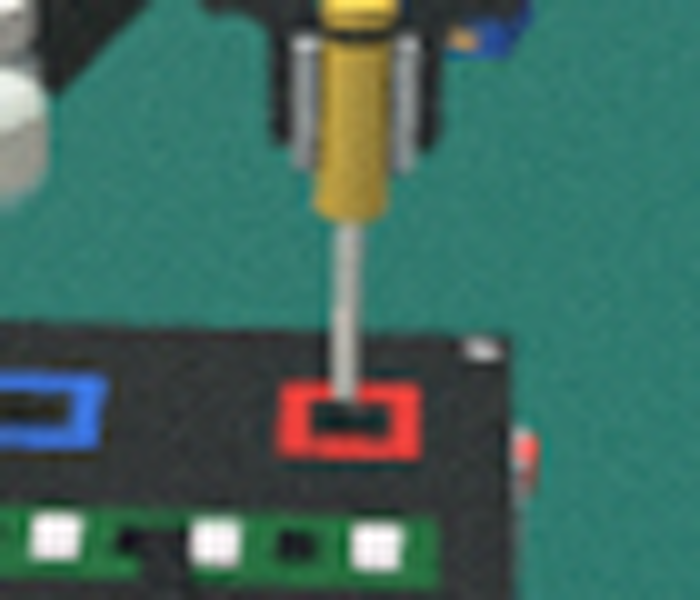

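The tip, at (344,400) in the crop, is just above the red hole's centre at (350,421), about 1 mm too far in x. I'll correct that and go in.

Call:
{"fn": "move_arm", "kwargs": {
  "rows": [
    [-0.03,-0.11,0.2,0,0,0,-1],
    [0,0,0.5,0,0,0,-1],
    [0,0,0.5,0,0,0,-1],
    [0,0,0.5,0,0,0,-1],
    [0,0,0.5,0,0,0,-1],
    [0,0,0.4,0,0,0,-1],
    [0,0,0,0,0,0,-1],
    [0,0,0,0,0,0,-1],
    [0,0,0,0,0,0,-1],
    [0,0,0,0,0,0,-1]
  ]
}}

```text
time: 15.63
tool_pos: [0.4998, -0.0224, 0.1292]
tool_rot: [0.0, 0.722, 0.692, 0.0]
contact_force: [0.2, -0.4, -0.4]
gripper_width: 0.193
grasp_force: 59.0
```

```bash
python3 go.py 500.2 -22.4 118.6 87.5
```

```text
t 15.6333 pos [499.8 -22.4 129.2] psi 87.52
shift cm NOW-frame [0.01 0.04 1.06] TARGET-frame [0.01 0.04 1.06] turn [0.04 0.01 0.02]
F [ 0.2 -0.4 -0.4] w 16.4 g 59.0
```

Call:
{"fn": "move_arm", "kwargs": {
  "rows": [
    [0,0,0.3,0,0,0,-1],
    [0,0,0.2,0,0,0,-1],
    [0,0,0.2,0,0,0,-1],
    [0,0,0.2,0,0,0,-1],
    [0,0,0.1,0,0,0,-1],
    [0,0,0,0,0,0,-1],
    [0,0,0,0,0,0,-1],
    [0,0,0,0,0,0,-1],
    [0,0,0,0,0,0,-1]
  ]
}}

```text
time: 16.38
tool_pos: [0.5, -0.0224, 0.1193]
tool_rot: [0.001, 0.722, 0.692, 0.0]
contact_force: [2.6, -0.3, 3.6]
gripper_width: 0.194
grasp_force: 59.2
```

```bash
python3 go.py 500.2 -22.4 118.6 87.5
```

```text
t 16.3833 pos [500.  -22.4 119.3] psi 87.52
shift cm NOW-frame [0.01 0.02 0.07] TARGET-frame [0.01 0.02 0.07] turn [0.07 0.01 0.02]
F [ 2.6 -0.3  3.6] w 16.5 g 59.2
```

Call:
{"fn": "move_arm", "kwargs": {
  "rows": [
    [0,0,0.1,0,0,0,-1],
    [0,0,0.1,0,0,0,-1],
    [0,0,0,0,0,0,-1],
    [0,0,0,0,0,0,-1],
    [0,0,0,0,0,0,-1],
    [0,0,0,0,0,0,-1]
  ]
}}

```text
time: 16.88
tool_pos: [0.5, -0.0225, 0.1175]
tool_rot: [0.0, 0.722, 0.692, 0.0]
contact_force: [1.3, 0.0, 6.1]
gripper_width: 0.196
grasp_force: 59.9
```

```bash
python3 go.py 500.2 -22.4 118.6 87.5; python3 - <<'E'
from h import *
g=grab("side")["img"];cv2.imwrite("pics/c7.png",cv2.resize(g[140:265,240:340],(480,600),interpolation=cv2.INTER_CUBIC))
print([np.round(manip.state()["contact_force"],1)])
E
```

```text
t 16.8833 pos [500.  -22.5 117.5] psi 87.52
shift cm NOW-frame [ 0.01  0.02 -0.11] TARGET-frame [ 0.01  0.02 -0.11] turn [0.07 0.01 0.02]
F [1.3 0.  6.1] w 16.6 g 59.9
[array([ 1.5, -0. ,  5.6])]
```

View pics/c7.png

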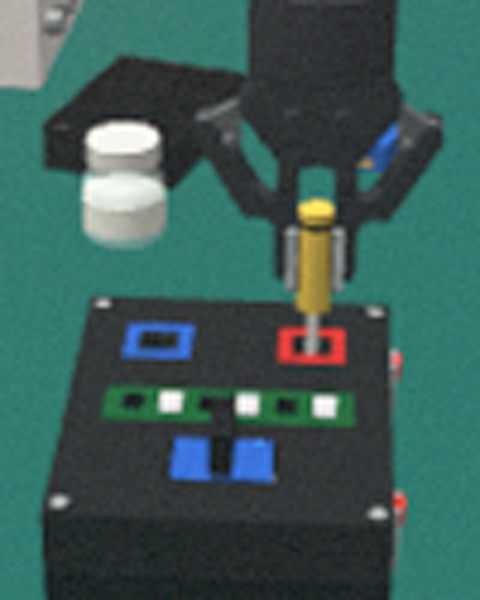

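The stylus is in the red-framed hole (rod at (312,345) in the crop). The button is at its stop at about 6 N, and the module is still flush at (222,460). Handing in.

```bash
python3 -c "
from plant import manip
print(manip.job_done())"
```

```text
the job is handed in; nothing more can be done
None
```

The blue module is seated flush in the recess, and the gripper is still holding the yellow stylus through the red-framed hole with the reset button pressed to its stop at about 6 N. I handed the job in at about 17 s on the robot's clock.

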